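Close the battery bay, fit the control knob and hold it pressed

ROBOT

A 7-joint arm with a two-finger parallel gripper is mounted at the origin on the work surface. World frame = base frame: x ahead of the robot, y to its left, z up, the work surface at z = 0. Lengths are in m, angles in rad, forces in N, time in s.
With the tool pointing down it reaches from about 0.4 to 0.85 m from the base axis. Payload 10.4 kg.
Tool frame: the origin (TCP) lies midway between the tips of the shut fingers; the grasp point (between the pads) lies 19 mm behind it (manip.pinch_z is the distance from the TCP to the grasp point, in m); y points along the fingers, x is the direction in which the jaws open and shut, and the axes are right-handed (so a half turn about y gives the same grasp; the last joint's range is limited). The gripper opens to 85 mm and grips with 20 to 120 N. Pads are 22 mm wide; open, the fingers measure 114 mm over their backs; the gripper's body (76 mm by 85 mm) begins 54 mm behind the grasp point. The pads swing forward as they close: fully open they stand 13 mm farther back than shut.
Start: joints at [1.167, 0.332, -0.065, 1.46, 0.022, 1.35, -0.088], TCP at [0.232, -0.58, 0.231] pointing down, gripper open.
Joint ranges: [-2.6, 2.6], [-0.5, 2.12], [-1.47, 1.34], [0.16, 2.42], [-1.27, 4.41], [0.06, 2.06], [-2.6, 2.6]. Speed limits (rad/s): [2.22, 2.22, 2.79, 2.79, 3.14, 3.14, 3.14].

INTERFACE

Orientations are given as a unit quaternion [x, y, z, w].
In Python, from workcell import manip gives the robot as it stands.
- The arm moves only by the shell command python3 -m pendant 'ROWS' [OPENING] [FORCE]. ROWS is a JSON object of lists of equal length, an entry for each row: "offset": the shift along the tool's x, y, z scaled (see below), a list of three; "turn": the turn, a rotation vector about the tool's x, y, z scaled (see below), a list of three. A call has 1 to 12 rows; each row is the pose to reach, as a shift and turn from the pose measured when the call began, along the tool's axes at that moment; what a row does not reach only later rows make up. The controller multiplies each number of a shift by 200 mm and each number of a turn by 45 degrees. A row lasts 1/8 s, in which the tool goes at most 62.5 mm and 10.7 degrees, less where a joint would pass 70% of its speed; a pose out of reach is approached as far as the arm can. A call with a number of a shift or a turn outside -1 to 1 is refused whole. A call with a gripper value outside its range is refused whole. OPENING is the opening in per cent of the stroke, from 0 (shut) to 100 (fully open), set as the call begins (- or left out, the last holds). The fingers move at their own pace and stop on an object; FORCE is the grip in N (left out, the last holds). Time passes only in rows, so rows that repeat a pose let the fingers close. It gives the time, the measured TCP pose, the force and the opening at its end, in the units of the state.
- manip.get_obs(): the state, without advancing time (a new reading comes with each control period).
- manip.camera(name): name is "side" or "top"; returns (picture, depth): 420x560x3 uint8, red, green, blue; 420x560 float32, m along the optical axis (not along the pixel's ray), 0 where there is no reading.
- manip.camera_model(name): a dict with "intrinsics" (3x3 intrinsics, pixels), "R" (3x3) and "t" (3): a world point X has camera coordinates R X + t. Camera axes: x right, y down, z forward; pixel columns grow to the right and rows downward; lengths in m; the calibration is good to about 2 mm. A picture is of the moment at which its call begins. camera_model takes no time and is no camera call.
- manip.hand_in(): hands the job in, once; it reports no verdict.
The state is a dict: "clock": time; "joint_pos": joint angles; "joint_velocities": joint speeds; "tau": joint torques, N m; "position": TCP position; "ee_rot": TCP orientation; "ft_force": force on the tool from outside, world axes, zero at the start; "torque": the same for the moment, N m; "grip_width": opening from 0.0 (shut) to 1.0 (fully open).
Only numpy, scipy, OpenCV 4.12 (cv2) and the standard library are available. Lean on these libraries where they do the work, as an engineer would, in place of code of your own. Each camera call takes 0.05 s, during which the arm holds its last target. There are 200 camera calls.

TASK

The intercom station on the desk has fresh batteries in: first shut its hinged battery lid fully. Then take the pointed slab-shaped knob lying on the desk, turn it so that its D-shaped bore matches the flat on the station's bare control shaft (nose towards the shaft's flat side), push it fully onto the shaft and press it right down, as for switching on. Finish while still holding the knob pressed down with the gripper; do not let go, and leave the other things on the desk where they are.

Things in the scene. Friction and masses are not known exactly. Their poses are not given: they have to be found in the camera images.
- deck: Desktop intercom station, a black box fixed to the desk, 180 (x) x 240 (y) x 50 mm high. Origin at the centre of its underside, z up. Its left half (+y) has the open battery bay with the lid, its right half (-y) the control shaft, whose axis stands at (10, -60) mm in this frame.
- lid (a joint): Angle of the grey battery lid in rad: 0 is shut, grows as it opens upward (up to 1.4). It stays at any angle by hinge friction (about 0.07 N m) and is pushed shut from above with little force.
- lid_hinge (a point): Point on the outer (upper when shut) face of the lid at its hinge, mid-width, at the station's far (+x) edge, 55 mm above the desk. The lid is a plate 120 mm long from hinge to free edge, 116 wide, 5 thick. The frame turns with it: y is the hinge axis, -x runs along the lid to its free edge, z points out of the outer face.
- lid_edge (a point): Middle of the lid's free edge on the outer face, 120 mm from the hinge line; a small tab 40 mm wide sticks out 8 mm further. The same axes as lid_hinge.
- knob: Loose black knob, upright on the desk: a slab 44 (x) x 22 (y) x 34 mm high, 30 to 65 g. Flat parallel sides along x, from 22 mm behind the axis to 14 mm ahead; the +x end is a pointed nose, with a pointer line on top. Origin: centre of its underside, on the bore's axis. D-shaped bore from below, 14 mm deep, radius 5.8, its flat 2.8 mm from the axis on the nose side.
- knob_bore (a point): Centre of the closed end (ceiling) of the knob's bore, 14 mm above its underside; it meets shaft_tip when the knob is fully on, the underside then 10 mm above the station's top (5 mm when pressed).
- knob_nose (a point): Tip of the knob's nose at the top face, 22 mm from its axis.
- shaft_tip (a point): Top centre of the bare upright steel shaft, 74 mm above the desk unpressed, 24 mm above the station. D section: radius 5 mm, flat 2 mm from the axis, top chamfered 1.5 mm. x points out of the flat; the knob goes on only with its x along this x, within about 0.15 rad. Turns stiffly (0.15 N m). Below it a flat collar, radius 18 mm, 2 mm thick, with a tick towards the flat.
- plunger (a joint): How far the shaft is pressed down, in m: 0 is up, 0.005 is the stop. A spring pushes it up: 4 N at the start of its travel, 8 N at the stop; it springs back when let go.
- round_cap: Bystander: a plain round black cap, 40 mm across, 22 mm high. Origin under its centre.
- spare_pack: Bystander: a spare grey battery pack, 75 x 40 x 28 mm. Origin under its centre.
- mouse: Bystander: a black computer mouse, 105 x 60 x 30 mm. Origin under its centre.
- tape_roll: Bystander: a roll of tape lying flat, 100 mm across, 25 mm high. Origin under its centre.
- mug: Bystander: a white mug, 80 mm across, 95 mm high, handle at its +y. Origin under its centre.
- adapter: Bystander: a black power adapter block, 70 x 50 x 32 mm. Origin under its centre.

How it is judged:
On the way:
1. the battery lid is shut while the knob is not yet on the shaft (value of joint lid below 0.04 rad and distance between knob_bore and shaft_tip above 0.03 m), for 0.2 s.
At the end, for the whole second after the job is handed in: The lid is within 0.04 rad of shut; the knob is upright on the shaft (bore ceiling within 2.5 mm of the shaft's top, axes within 3 mm, nose to the flat side within 0.25 rad), and the gripper's fingers still hold it with the shaft pressed down at least 3.5 of its 5 mm (value of joint lid below 0.04 rad and horizontal distance between knob_bore and shaft_tip below 0.003 m and z of knob_bore in the frame of shaft_tip below 0.0025 m and angle between the x axis of knob_bore and the x axis of shaft_tip, either way round below 0.25 rad and x of knob_nose in the frame of shaft_tip above 0.015 m and angle between knob's own z axis and vertical below 0.12 rad and value of joint plunger above 0.0035 m and contact force between the fingers and knob above 2 N); the arm keeps its last pose, push and grip.
It fails at once if another thing on the desk was pushed more than 30 mm (distance of any of round_cap, spare_pack, mouse, tape_roll, mug, adapter from where it was at the start of the episode above 0.03 m).
It also fails if it takes over 54 s, if anything falls off the work surface, if the arm or the gripper's body presses on something with over 40 N, if the wrist force passes 120 N, or if a joint passes its speed limit or range.

## Working session

There is one attempt and no reset: what is moved stays moved. The work goes in short steps, Python scripts to look and compute and a shell command to move; the robot and the scene stay as the last step left them, time stands still between calls to the robot, and variables do not carry over. Pictures are saved under pics/ and viewed, about 8 in all and at most 12, crops included, and the job is handed in when it is done.

```bash
mkdir -p pics; ls
cat > h.py <<'E'
import numpy as np,cv2
from workcell import manip
def grab(n,f):
    p,d=manip.camera(n); cv2.imwrite('pics/'+f+'.png',cv2.cvtColor(p,cv2.COLOR_RGB2BGR)); np.save('pics/'+f+'.npy',d); return p,d
def ray(n,uv,z):
    m=manip.camera_model(n);K,R,t=[np.array(m[k]) for k in('intrinsics','R','t')]
    c=-R.T@t; r=R.T@np.linalg.solve(K,[uv[0],uv[1],1]); return c+r*(z-c[2])/r[2]
def pt(n,uv,d):
    m=manip.camera_model(n);K,R,t=[np.array(m[k]) for k in('intrinsics','R','t')]
    return R.T@(np.linalg.solve(K,[uv[0],uv[1],1])*d-t)
def cloud(n,d):
    m=manip.camera_model(n);K,R,t=[np.array(m[k]) for k in('intrinsics','R','t')]
    v,u=np.mgrid[:d.shape[0],:d.shape[1]]
    P=np.stack([u,v,np.ones_like(u)],-1)@np.linalg.inv(K).T*d[...,None]
    return (P-t)@R
E
python3 - <<'E'
from h import *
o=manip.get_obs();print(o['position'],o['ee_rot'],o['grip_width'],o['clock'],manip.pinch_z)
for n in('top','side'):
    grab(n,n+'0');m=manip.camera_model(n);print(n,m['intrinsics'][0],-np.array(m['R']).T@m['t'],np.array(m['R'])[2])
E
```

```text
pics
[ 0.23213097 -0.57987863  0.23049663] [-0.58533997  0.39676601 -0.39587164  0.58586645] 0.9986632274316516 0.0 0.0187
top [450.41270462   0.         280.5400975 ] [0.36318507 0.01511365 0.96230219] [ 2.18636160e-01 -2.44370441e-05 -9.75806450e-01]
side [386.13995882   0.         277.80771656] [0.45516336 0.70529536 0.52745078] [ 0.096727   -0.83911248 -0.53528883]
```

View pics/top0.png

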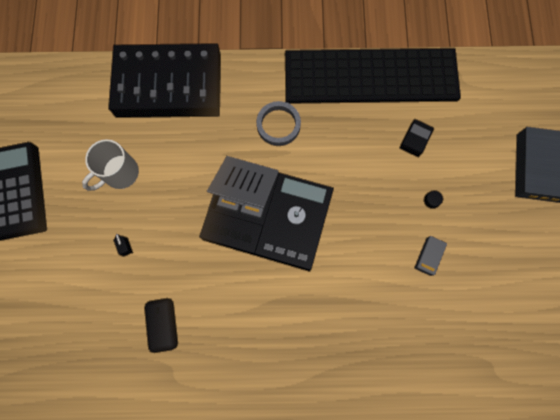

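View pics/side0.png

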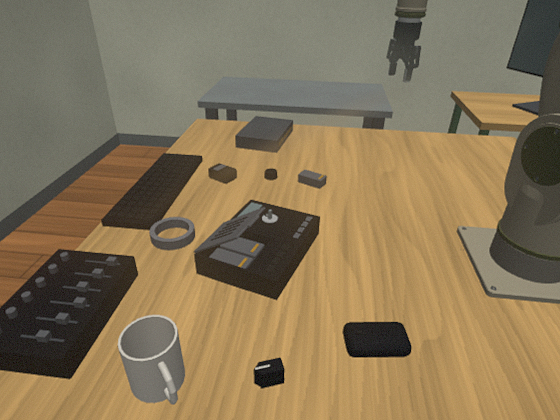

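Run:
```python
from h import *
p=cv2.imread('pics/top0.png')
a=cv2.resize(p[150:275,195:340],None,fx=4,fy=4,interpolation=cv2.INTER_CUBIC)
b=cv2.resize(p[225:265,102:142],None,fx=5.5,fy=5.5,interpolation=cv2.INTER_CUBIC)
im=np.zeros((500,800,3),np.uint8);im[:500,:580]=a;im[:220,580:800]=b
cv2.imwrite('pics/crop0.png',np.clip(im*1.6,0,255).astype(np.uint8))
d=np.load('pics/top0.npy');C=cloud('top',d)
for n in [(297,215),(122,245),(240,160),(220,190),(268,195),(290,250),(100,300),(255,215)]: print(n,C[n[1],n[0]].round(4))
# knob from cloud heights
s=C[225:265,102:142]; m=s[...,2]>.025; print('knob top',s[m].mean(0),m.sum())
b=(p[225:265,102:142].max(2)<60).astype(np.uint8); print(cv2.minAreaRect(cv2.findNonZero(b)))
# deck top
s=C[150:275,195:340]; m=abs(s[...,2]-.05)<.006; q=s[m]; print('deck',cv2.minAreaRect((q[:,:2]*1000).astype(np.float32)))
# lid plane
L=C[155:215,205:285]; m=(L[...,2]>.062); q=L[m]; c=q.mean(0);n=np.linalg.svd(q-c,full_matrices=False)[2][2];print('lid',m.sum(),c,n,q.max(0),q.min(0))
```

```text
(297, 215) [ 0.5531 -0.0181  0.0721]
(122, 245) [0.502  0.3451 0.0352]
(240, 160) [0.6759 0.0992 0.0594]
(220, 190) [0.5953 0.1323 0.1167]
(268, 195) [0.5876 0.0394 0.1026]
(290, 250) [ 0.4846 -0.003   0.0545]
(100, 300) [0.3914 0.395  0.0034]
(255, 215) [0.5618 0.0689 0.0369]
knob top [0.49966646 0.33846563 0.06229881] 235
((20.506853103637695, 20.184932708740234), (19.662914276123047, 13.2256498336792), 69.44395446777344)
deck ((567.2245483398438, 43.35059356689453), (240.07493591308594, 183.01524353027344), 72.94738006591797)
lid 2251 [0.61227278 0.08963741 0.10576565] [ 0.93669238 -0.14219869  0.31997957] [0.67980032 0.15712481 0.96230219] [0.36318507 0.01511365 0.06201481]
```

View pics/crop0.png

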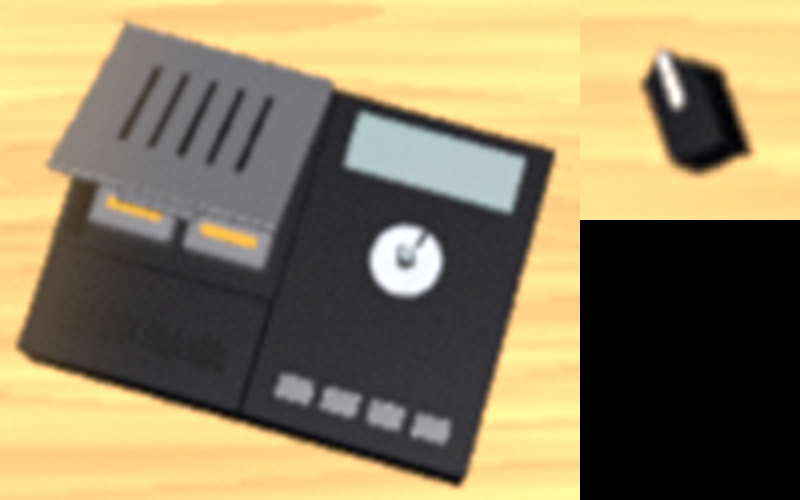

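The crop shows the collar centred at about (406,258) with its tick towards up-right (428,230). The knob's pointer line runs from (680,105) up-left to (662,55). Now I'll measure these more precisely.

```bash
cat > meas.py <<'E'
from h import *
def fine(f,box,k=8):
    x0,y0,x1,y1=box; g=cv2.cvtColor(cv2.imread(f'pics/{f}.png'),cv2.COLOR_BGR2GRAY)[y0:y1,x0:x1]
    return cv2.resize(g,None,fx=k,fy=k,interpolation=cv2.INTER_CUBIC), lambda q:((np.asarray(q,float)+.5)/k-.5)+[x0,y0]
def big(mask): 
    c,_=cv2.findContours(mask.astype(np.uint8),cv2.RETR_EXTERNAL,cv2.CHAIN_APPROX_NONE); return max(c,key=cv2.contourArea)
def W(cam,px,z): return np.array([ray(cam,q,z)[:2] for q in px])
E
python3 - <<'E'
from meas import *
g,inv=fine('top0',(284,202,310,228)); c=cv2.convexHull(big(g>90))[:,0]
w=W('top',inv(c),.052); cc,r=cv2.minEnclosingCircle((w*1e3).astype(np.float32)); print('collar',cc,r)
# dark tick pixels inside collar
v,u=np.nonzero(g<95); w=W('top',inv(np.c_[u,v]),.052)-np.array(cc)/1e3; rr=np.hypot(*w.T); m=(rr>.007)&(rr<.0155)
h=np.degrees(np.arctan2(w[m,1],w[m,0])); print('tick',m.sum(),np.percentile(h,[5,25,50,75,95]))
d=np.load('pics/top0.npy');C=cloud('top',d)
L=C[155:215,205:285][d[155:215,205:285]>0]; q=L[(L[:,2]>.065)&(L[:,2]<.2)]
c=q.mean(0);n=np.linalg.svd(q-c,full_matrices=False)[2][2];n*=np.sign(n[2]);print('lid',c,n,'angle',np.degrees(np.arccos(n[2])),np.degrees(np.arctan2(n[1],n[0])),q[:,2].max())
g,inv=fine('top0',(104,228,140,262))
v,u=np.nonzero(g>170) ; 
p=cv2.imread('pics/top0.png')[228:262,104:140]; s=cv2.resize((p.max(2)-p.min(2)).astype(np.uint8),None,fx=8,fy=8,interpolation=cv2.INTER_CUBIC)
ln=(s<40)&(g>95); print('line px',ln.sum())
v,u=np.nonzero(ln); w=W('top',inv(np.c_[u,v]),.034); vx,vy,x,y=cv2.fitLine((w*1e3).astype(np.float32),cv2.DIST_L2,0,.01,.01).ravel(); print('line head',np.degrees(np.arctan2(vy,vx)),x,y, w.min(0),w.max(0))
k=big(s<45); w=W('top',inv(cv2.convexHull(k)[:,0]),.034)*1e3; print('knob sil',cv2.minAreaRect(w.astype(np.float32)))
K=C[228:262,104:140]; m=K[...,2]; print('knob z',np.percentile(m[m<.3],[5,50,95,100])); q=K[(m>.028)&(m<.05)]; print(q.mean(0),cv2.minAreaRect((q[:,:2]*1e3).astype(np.float32)))
E
```

```text
collar (558.1607055664062, -16.70973014831543) 18.826900482177734Traceback (most recent call last):
  File "<stdin>", line 5, in <module>
  File "meas.py", line 7, in W
    def W(cam,px,z): return np.array([ray(cam,q,z)[:2] for q in px])
                                      ~~~^^^^^^^^^
  File "h.py", line 6, in ray
    m=manip.camera_model(n);K,R,t=[np.array(m[k]) for k in('intrinsics','R','t')]
ValueError: time passes only in moves, steps and waits
```

```bash
python3 -m pendant '{"offset":[[-0.84,0,0.97],[-0.84,0,0.97],[-0.84,0,0.97],[-0.84,0,0.97],[-0.84,0,0.97]],"turn":[[0,0,0],[0,0,0],[0,0,0],[0,0,0],[0,0,0]]}' 0 40
```

```text
clock: 0.72
position: [0.3522, -0.3478, 0.231]
ee_rot: [-0.586, 0.395, -0.394, 0.587]
ft_force: [-0.3, -0.5, 1.0]
grip_width: -0.0
```

```bash
python3 - <<'E'
s=open('h.py').read().replace("manip.camera_model(n)","CM(n)").replace("def grab","import functools\nCM=functools.lru_cache(None)(lambda n:manip.camera_model(n))\ndef grab",1)
open('h.py','w').write(s)
E
python3 - <<'E'
from meas import *
g,inv=fine('top0',(284,202,310,228)); c=cv2.convexHull(big(g>90))[:,0]
w=W('top',inv(c),.052); cc,r=cv2.minEnclosingCircle((w*1e3).astype(np.float32)); print('collar',cc,r)
v,u=np.nonzero(g<95); w=W('top',inv(np.c_[u,v]),.052)-np.array(cc)/1e3; rr=np.hypot(*w.T); m=(rr>.007)&(rr<.0155)
h=np.degrees(np.arctan2(w[m,1],w[m,0])); print('tick',m.sum(),np.percentile(h,[5,25,50,75,95]) if m.any() else 0)
d=np.load('pics/top0.npy');C=cloud('top',d)
L=C[155:215,205:285][d[155:215,205:285]>0]; q=L[(L[:,2]>.065)&(L[:,2]<.2)]
c=q.mean(0);n=np.linalg.svd(q-c,full_matrices=False)[2][2];n*=np.sign(n[2]);print('lid',c,n,'angle',np.degrees(np.arccos(n[2])),np.degrees(np.arctan2(n[1],n[0])),q[:,2].max())
g,inv=fine('top0',(104,228,140,262))
p=cv2.imread('pics/top0.png')[228:262,104:140]; s=cv2.resize((p.max(2)-p.min(2)).astype(np.uint8),None,fx=8,fy=8,interpolation=cv2.INTER_CUBIC)
ln=(s<40)&(g>95); print('line px',ln.sum())
v,u=np.nonzero(ln); w=W('top',inv(np.c_[u,v]),.034); vx,vy,x,y=cv2.fitLine((w*1e3).astype(np.float32),cv2.DIST_L2,0,.01,.01).ravel(); print('line head',np.degrees(np.arctan2(vy,vx)),x,y, w.min(0),w.max(0))
k=big(s<45); w=W('top',inv(cv2.convexHull(k)[:,0]),.034)*1e3; print('knob sil',cv2.minAreaRect(w.astype(np.float32)))
K=C[228:262,104:140]; m=K[...,2]; q=K[(m>.028)&(m<.05)]; print(q.mean(0),cv2.minAreaRect((q[:,:2]*1e3).astype(np.float32)))
E
```

```text
collar (558.1607055664062, -16.70973014831543) 18.826900482177734
tick 91 [-40.44797235 -39.13338493 -37.58738691 -35.8015395  -34.16650006]
lid [0.61355265 0.09116249 0.09691699] [ 0.52487592 -0.16210231  0.83560045] angle 33.32158704009674 -17.162743059471456 0.12848073094379076
line px 1582
line head 21.699099 515.5337 355.08362 [0.50451805 0.34959177] [0.52621713 0.36128564]
knob sil ((504.4759826660156, 345.58447265625), (51.02506637573242, 29.30344581604004), 23.318527221679688)
[0.50402733 0.34884101 0.03516721] ((505.7364807128906, 350.1761169433594), (42.758399963378906, 22.661718368530273), 21.62723731994629)
```

```bash
python3 -m pendant '{"offset":[[-0.84,0,0.97],[-0.84,0,0.97],[-0.84,0,0.97],[-0.84,0,0.97],[-0.84,0,0.97]],"turn":[[0,0,0],[0,0,0],[0,0,0],[0,0,0],[0,0,0]]}'
```

```text
clock: 1.35
position: [0.4696, -0.1153, 0.2313]
ee_rot: [-0.587, 0.393, -0.392, 0.589]
ft_force: [-0.1, -1.2, 0.8]
grip_width: -0.003
```

```bash
python3 -m pendant '{"offset":[[-0.4,0.1,0.47],[-0.79,0.4,0.93],[-0.79,0.4,0.93],[-0.79,0.4,0.93],[-0.79,0.4,0.93],[-0.79,0.4,0.93]],"turn":[[0,0,0],[0,0,0],[0,0,0],[0,0,0],[0,0,0],[0,0,0]]}'
```

```text
clock: 2.1
position: [0.5808, 0.1011, 0.1511]
ee_rot: [-0.588, 0.394, -0.392, 0.588]
ft_force: [0.2, -1.3, 0.1]
grip_width: -0.002
```

```bash
python3 -m pendant '{"offset":[[0,0.15,0],[0,0.25,0],[0,0.33,0],[0,0.4,0],[0,0.45,0],[0,0.45,0]],"turn":[[0,0,0],[0,0,0],[0,0,0],[0,0,0],[0,0,0],[0,0,0]]}'
```

```text
clock: 2.85
position: [0.5804, 0.1013, 0.0604]
ee_rot: [-0.588, 0.394, -0.392, 0.588]
ft_force: [0.5, 0.6, -0.1]
grip_width: 0.002
```

```bash
python3 -m pendant '{"offset":[[0,0.02,0],[0,0.03,0],[0,0.035,0],[0,0.035,0]],"turn":[[0,0,0],[0,0,0],[0,0,0],[0,0,0]]}'
python3 - <<'E'
from h import *
p,d=grab('side','side1'); grab('top','top1')
cv2.imwrite('pics/s1c.png',cv2.resize(cv2.cvtColor(p,cv2.COLOR_RGB2BGR)[190:310,180:340],None,fx=4,fy=4,interpolation=cv2.INTER_CUBIC))
E
```

```text
clock: 3.35
position: [0.5808, 0.1015, 0.0553]
ee_rot: [-0.588, 0.393, -0.392, 0.588]
ft_force: [-7.6, -1.1, 16.1]
grip_width: 0.003
```

View pics/s1c.png

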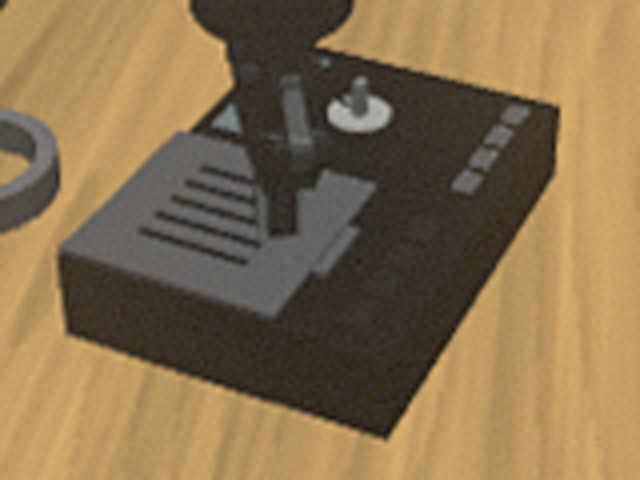

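The crop shows the lid flat and flush, with the shut fingers resting on it. The TCP stopped at z=0.0553 with 16 N. Next is the knob.

```bash
python3 -m pendant '{"offset":[[0,-0.2,0],[-0.3,-0.45,0],[-0.6,-0.45,0.05],[-0.9,-0.45,0.1],[-0.99,-0.45,0.13],[-0.99,-0.45,0.13]],"turn":[[0,0,0],[0,0,0],[0,0,0],[0,0,0],[0,0,0],[0,0,0]]}' 60 40; python3 -m pendant '{"offset":[[-0.3,0,0],[-0.3,0.2,0],[-0.3,0.35,0],[-0.3,0.35,0]],"turn":[[0,0,0],[0,0,0],[0,0,0],[0,0,0]]}'
python3 - <<'E'
from h import *
p,d=grab('side','side2')
cv2.imwrite('pics/s2c.png',cv2.resize(cv2.cvtColor(p,cv2.COLOR_RGB2BGR)[290:410,190:350],None,fx=4,fy=4,interpolation=cv2.INTER_CUBIC))
o=manip.get_obs()
from scipy.spatial.transform import Rotation as R
r=R.from_quat(o['ee_rot']).as_matrix();print(o['position'],'head',np.degrees(np.arctan2(r[1,2],r[0,2])),r[:,1])
print('shift',r.T@(np.array([.5057,.3502,.005])-o['position'])/.2,o['grip_width'],o['joint_pos'])
E
```

```text
clock: 4.2
position: [0.5277, 0.2972, 0.146]
ee_rot: [-0.588, 0.392, -0.39, 0.59]
ft_force: [0.1, -0.9, -0.2]
grip_width: 0.6
clock: 4.7
position: [0.504, 0.3505, 0.0741]
ee_rot: [0.589, -0.393, 0.39, -0.588]
ft_force: [0.9, -0.0, 1.0]
grip_width: 0.604
[0.50478729 0.35146684 0.07604284] head 22.722197497371603 [-0.00207409  0.0020922  -0.99999566]
shift [0.00857536 0.35518995 0.00215521] 0.5970671294485843 [-0.14839522  0.5370636  -0.69236123  1.6281977   0.36950685  1.11200059
 -2.11160268]
```

View pics/s2c.png

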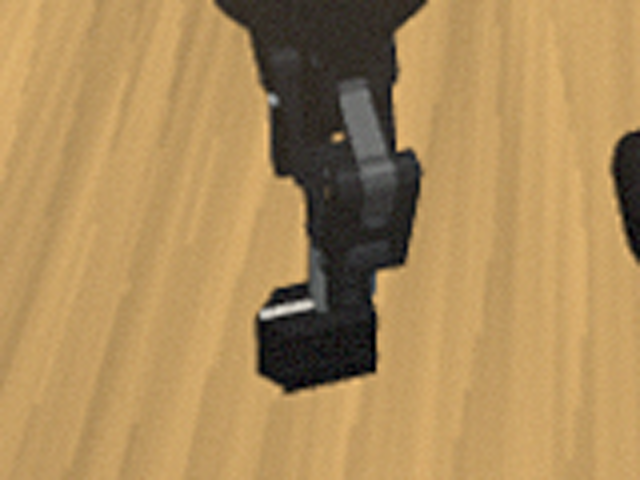

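The knob lies between the finger planes, with its nose towards image-left. Joint 7 is already at −2.11 (limit −2.6), and the insertion would push it further. I'll flip to the equivalent grasp first.

```bash
python3 -m pendant '{"offset":[[0,0,0],[0,0,0],[0,0,0],[0,0,0],[0,0,0]],"turn":[[0,-0.25,0],[0,-0.5,0],[0,-0.75,0],[0,-1,0],[0,-1,0]]}'; python3 -m pendant '{"offset":[[0,0,0],[0,0,0],[0,0,0],[0,0,0],[0,0,0]],"turn":[[0,-0.25,0],[0,-0.5,0],[0,-0.75,0],[0,-1,0],[0,-1,0]]}';python3 -m pendant '{"offset":[[0,0,0],[0,0,0],[0,0,0],[0,0,0],[0,0,0]],"turn":[[0,-0.25,0],[0,-0.5,0],[0,-0.75,0],[0,-1,0],[0,-1,0]]}';python3 -m pendant '{"offset":[[0,0,0],[0,0,0],[0,0,0],[0,0,0],[0,0,0],[0,0,0]],"turn":[[0,-0.25,0],[0,-0.5,0],[0,-0.75,0],[0,-1,0],[0,-1,0],[0,-1,0]]}'
cat > st.py <<'E'
import sys
from h import *
from scipy.spatial.transform import Rotation as R
x,y,z,hd=map(float,sys.argv[1:5])  # target TCP, tool-z heading deg
o=manip.get_obs(); r=R.from_quat(o['ee_rot']).as_matrix()
hr=np.radians(hd); T=np.array([[-np.sin(hr),0,np.cos(hr)],[np.cos(hr),0,np.sin(hr)],[0,-1,0]]); T[:,0]=np.cross(T[:,1],T[:,2])
print(np.round(o['position'],4),'head',np.degrees(np.arctan2(r[1,2],r[0,2])).round(1),'clock',o['clock'],'grip',o['grip_width'],'F',np.round(o['ft_force'],1),'M',np.round(o['torque'],2))
print('shift',(r.T@(np.array([x,y,z])-o['position'])/.2).round(3),'turn',(R.from_matrix(r.T@T).as_rotvec()/np.radians(45)).round(3),'q',np.round(o['joint_pos'],2))
E
python3 st.py .5057 .3502 .005 -158.3
```

```text
clock: 5.38
position: [0.506, 0.3512, 0.0777]
ee_rot: [-0.693, 0.137, -0.137, 0.695]
ft_force: [0.1, 0.6, -0.8]
grip_width: 0.599
clock: 6.0
position: [0.5066, 0.351, 0.0784]
ee_rot: [-0.692, -0.138, 0.138, 0.695]
ft_force: [-0.5, -0.5, -0.5]
grip_width: 0.595
clock: 6.62
position: [0.5069, 0.3509, 0.0787]
ee_rot: [-0.588, -0.392, 0.391, 0.59]
ft_force: [0.1, 0.4, 0.5]
grip_width: 0.6
clock: 7.38
position: [0.5069, 0.3509, 0.0788]
ee_rot: [0.395, 0.587, -0.585, -0.396]
ft_force: [-0.8, 0.2, 1.2]
grip_width: 0.601
[0.5069 0.3509 0.0788] head -158.1 clock 7.375 grip 0.601464667735141 F [-0.8  0.2  1.2] M [-0.02  0.03  0.04]
shift [-0.002  0.369  0.008] turn [0.002 0.005 0.004] q [ 0.18  0.83 -1.26  1.61  0.81  1.31  0.76]
```

```bash
python3 -m pendant '{"offset":[[0,0.15,0.008],[0,0.28,0.008],[0,0.35,0.008],[0,0.37,0.008],[0,0.37,0.008]],"turn":[[0,0,0],[0,0,0],[0,0,0],[0,0,0],[0,0,0]]}'; python3 st.py .5057 .3502 .005 -158.3
```

```text
clock: 8.0
position: [0.5056, 0.3509, 0.0051]
ee_rot: [0.395, 0.587, -0.585, -0.397]
ft_force: [0.2, 0.8, -0.1]
grip_width: 0.597
[0.5056 0.3509 0.0051] head -158.1 clock 8.0 grip 0.5974221124259281 F [ 0.2  0.8 -0.1] M [ 0.   -0.02  0.05]
shift [-0.004  0.001  0.001] turn [0.003 0.005 0.005] q [ 0.15  0.9  -1.18  1.66  0.88  1.21  0.71]
```

Close, then lift and check the hold.

```bash
python3 -m pendant '{"offset":[[0,0,0],[0,0,0],[0,0,0],[0,0,0],[0,0,0],[0,0,0]],"turn":[[0,0,0],[0,0,0],[0,0,0],[0,0,0],[0,0,0],[0,0,0]]}' 0 80; python3 -m pendant '{"offset":[[0,-0.1,0],[0,-0.3,0],[0,-0.5,0],[0,-0.6,0],[0,-0.6,0]],"turn":[[0,0,0],[0,0,0],[0,0,0],[0,0,0],[0,0,0]]}'; python3 st.py .558 -.017 .14 142.4
python3 - <<'E'
from meas import *
p,d=grab('side','side3'); grab('top','top3')
cv2.imwrite('pics/s3c.png',cv2.resize(cv2.cvtColor(p,cv2.COLOR_RGB2BGR)[210:360,170:350],None,fx=4,fy=4,interpolation=cv2.INTER_CUBIC))
E
```

```text
clock: 8.75
position: [0.506, 0.3514, 0.0061]
ee_rot: [0.396, 0.588, -0.584, -0.396]
ft_force: [-1.0, -0.6, 6.9]
grip_width: 0.245
clock: 9.38
position: [0.5062, 0.3512, 0.1275]
ee_rot: [0.396, 0.588, -0.583, -0.396]
ft_force: [0.6, 0.1, -1.7]
grip_width: 0.244
[0.5062 0.3512 0.1275] head -158.1 clock 9.375 grip 0.24422939934676968 F [ 0.6  0.1 -1.7] M [0.02 0.04 0.02]
shift [-1.805 -0.072  0.445] turn [0.004 1.322 0.008] q [ 0.2   0.78 -1.3   1.57  0.76  1.38  0.78]
```

View pics/s3c.png

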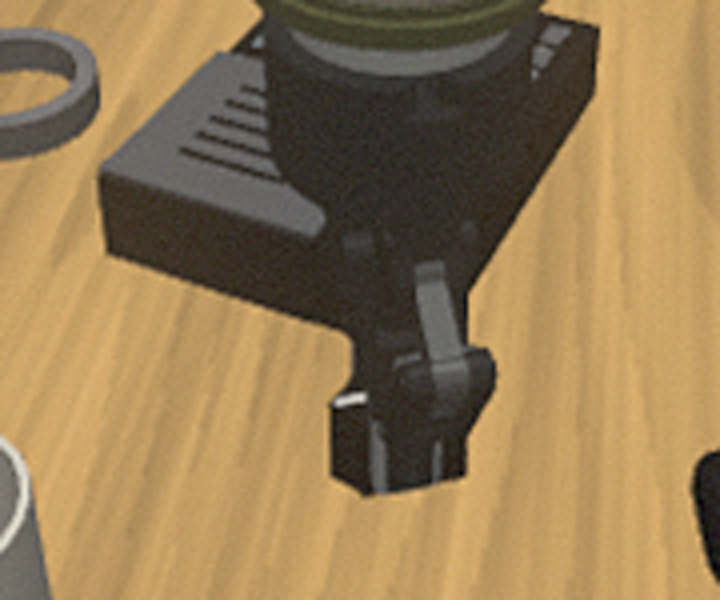

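The knob is held upright, its underside about flush with the fingertips. Moving to above the shaft.

```bash
python3 -m pendant '{"offset":[[-0.3,-0.06,0.07],[-0.6,-0.06,0.15],[-0.9,-0.06,0.22],[-0.9,-0.06,0.22],[-0.9,-0.06,0.22]],"turn":[[0,0.17,0],[0,0.34,0],[0,0.5,0],[0,0.66,0],[0,0.66,0]]}'; python3 st.py .558 -.017 .14 142.4
```

```text
clock: 10.1
position: [0.5315, 0.1657, 0.1354]
ee_rot: [-0.532, -0.465, 0.464, 0.534]
ft_force: [-0.2, 0.3, 0.3]
grip_width: 0.241
[0.5315 0.1657 0.1354] head 172.1 clock 10.1 grip 0.24097831469739572 F [-0.2  0.3  0.3] M [0.03 0.05 0.05]
shift [-0.887 -0.026 -0.256] turn [-0.002  0.661  0.004] q [ 0.62  0.63 -1.32  1.72  0.63  1.3   0.6 ]
```

```bash
python3 -m pendant '{"offset":[[-0.3,0,-0.09],[-0.6,0,-0.18],[-0.887,0,-0.256],[-0.887,0.08,-0.256],[-0.887,0.17,-0.256],[-0.887,0.17,-0.256]],"turn":[[0,0.17,0],[0,0.34,0],[0,0.5,0],[0,0.66,0],[0,0.66,0],[0,0.66,0]]}'; python3 st.py .558 -.017 .1 142.4
python3 - <<'E'
from meas import *
p,d=grab('side','side4')
cv2.imwrite('pics/s4c.png',cv2.resize(cv2.cvtColor(p,cv2.COLOR_RGB2BGR)[175:255,220:320],None,fx=7,fy=7,interpolation=cv2.INTER_CUBIC))
E
```

```text
clock: 10.85
position: [0.5567, -0.0151, 0.0991]
ee_rot: [-0.631, -0.314, 0.315, 0.635]
ft_force: [-0.0, 0.2, -0.7]
grip_width: 0.245
[ 0.5567 -0.0151  0.0991] head 142.9 clock 10.85 grip 0.24450273157818664 F [-0.   0.2 -0.7] M [ 0.02 -0.03  0.03]
shift [-0.004 -0.004 -0.011] turn [-0.006  0.011  0.001] q [ 0.88  0.61 -1.2   1.75  0.6   1.22  0.44]
```

View pics/s4c.png

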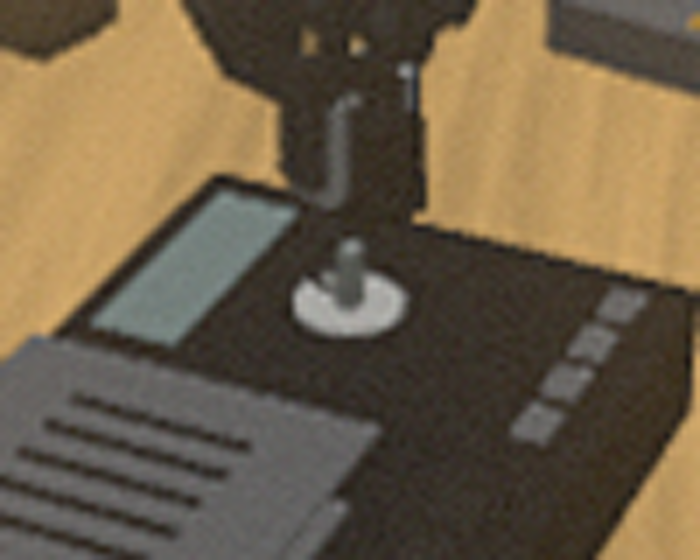

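Run:
```python
from meas import *
print('shaft from side', ray('side',(220+350/7-.4,175+240/7-.4),.074), 'collar', ray('side',(220+350/7-.4,175+302/7-.4),.052))
m=CM('side');K,R,t=[np.array(m[k]) for k in('intrinsics','R','t')]
def pr(X): q=K@(R@np.array(X)+t); return ((q[:2]/q[2]+.5-[220,175])*7).round(0)
from scipy.spatial.transform import Rotation
h=np.radians(142.9-180); n=np.array([np.cos(h),np.sin(h),0]); s=np.array([-n[1],n[0],0])
c=np.array([.5567,-.0151,.0931])
for a,b in[(22,0),(14,11),(14,-11),(-22,11),(-22,-11)]: print(a,b,pr(c+n*a/1e3+s*b/1e3))
g,inv=fine('side4',(255,205,285,228)); w=W('side',inv(cv2.convexHull(big(g>95))[:,0]),.052); print(cv2.minAreaRect((w*1e3).astype(np.float32)))
```

```text
shaft from side [ 0.55741461 -0.02034815  0.074     ] collar [ 0.55698268 -0.01796227  0.052     ]
22 0 [302. 172.]
14 11 [295. 194.]
14 -11 [344. 169.]
-22 11 [376. 237.]
-22 -11 [426. 211.]
((557.1077270507812, -17.466442108154297), (36.523109436035156, 37.1776008605957), 8.52586555480957)
```

Knob corner projects within 1 px of where it appears, and both views put the shaft at about (0.5577, −0.0172). Descending with a trim.

```bash
python3 st.py .5577 -.0172 .082 142.4; python3 -m pendant '{"offset":[[-0.006,0.04,-0.01],[-0.006,0.085,-0.011],[-0.006,0.085,-0.011]],"turn":[[-0.006,0.011,0],[-0.006,0.011,0],[-0.006,0.011,0]]}';  python3 st.py .5577 -.0172 .062 142.4
```

```text
[ 0.5574 -0.015   0.1001] head 142.8 clock 10.9 grip 0.2433133126814817 F [-0.2 -0.4 -0.9] M [ 0.02 -0.05  0.01]
shift [-0.008  0.091 -0.008] turn [-0.005  0.009  0.003] q [ 0.88  0.61 -1.2   1.75  0.6   1.22  0.44]
clock: 11.28
position: [0.5579, -0.0172, 0.0824]
ee_rot: [-0.634, -0.312, 0.312, 0.635]
ft_force: [0.2, 0.5, 0.4]
grip_width: 0.241
[ 0.5579 -0.0172  0.0824] head 142.4 clock 11.275 grip 0.2414359147129173 F [0.2 0.5 0.4] M [-0.02 -0.04  0.04]
shift [-0.001  0.102  0.001] turn [ 0.    -0.001  0.002] q [ 0.87  0.63 -1.18  1.76  0.62  1.19  0.42]
```

```bash
python3 -m pendant '{"offset":[[0,0.015,0],[0,0.03,0],[0,0.03,0]],"turn":[[0,0,0],[0,0,0],[0,0,0]]}';  python3 st.py .5577 -.0172 .062 142.4
```

```text
clock: 11.65
position: [0.5583, -0.0171, 0.0768]
ee_rot: [-0.634, -0.313, 0.311, 0.635]
ft_force: [0.0, -0.6, 5.1]
grip_width: 0.247
[ 0.5583 -0.0171  0.0768] head 142.4 clock 11.65 grip 0.24682495679882815 F [ 0.  -0.6  5.1] M [ 0.01  0.08 -0.01]
shift [-0.002  0.074  0.002] turn [ 0.001 -0.001  0.003] q [ 0.86  0.63 -1.17  1.77  0.63  1.18  0.41]
```

```bash
python3 -m pendant '{"offset":[[0,0.012,0],[0,0.025,0],[0,0.025,0]],"turn":[[0,0,0],[0,0,0],[0,0,0]]}';  python3 st.py .5577 -.0172 .062 142.4
```

```text
clock: 12.02
position: [0.5587, -0.0172, 0.0728]
ee_rot: [0.635, 0.313, -0.311, -0.634]
ft_force: [-2.8, -1.2, 12.6]
grip_width: 0.244
[ 0.5587 -0.0172  0.0728] head 142.4 clock 12.025 grip 0.24377996347401026 F [-2.8 -1.2 12.6] M [-0.35  0.82 -0.01]
shift [-0.003  0.054  0.004] turn [ 0.002 -0.001  0.002] q [ 0.86  0.64 -1.17  1.77  0.64  1.17  0.41]
```

Contact looks like the knob's rim resting on the shaft top (stiffening from z≈0.078), with a sideways push towards −x. I'll back off slightly and retry 1.5 mm towards −x.

```bash
python3 -m pendant '{"offset":[[0,-0.025,0],[0,-0.04,0],[0,-0.04,0]],"turn":[[0,0,0],[0,0,0],[0,0,0]]}';  python3 st.py .557 -.0177 .079 142.4
```

```text
clock: 12.4
position: [0.5587, -0.0173, 0.0808]
ee_rot: [0.635, 0.313, -0.311, -0.634]
ft_force: [0.2, 0.3, -0.6]
grip_width: 0.244
[ 0.5587 -0.0173  0.0808] head 142.4 clock 12.4 grip 0.24369709462510072 F [ 0.2  0.3 -0.6] M [ 0.01 -0.    0.  ]
shift [-0.007  0.009  0.005] turn [ 0.002 -0.001  0.002] q [ 0.87  0.63 -1.18  1.76  0.63  1.18  0.42]
```

```bash
python3 -m pendant '{"offset":[[-0.007,0,0.005],[-0.007,0,0.005],[-0.007,0.02,0.005],[-0.007,0.03,0.005],[-0.007,0.03,0.005]],"turn":[[0,0,0],[0,0,0],[0,0,0],[0,0,0],[0,0,0]]}';  python3 st.py .557 -.0177 .079 142.4
```

```text
clock: 13.02
position: [0.5573, -0.0177, 0.0749]
ee_rot: [0.635, 0.313, -0.311, -0.634]
ft_force: [-1.5, -0.9, 7.5]
grip_width: 0.242
[ 0.5573 -0.0177  0.0749] head 142.4 clock 13.025 grip 0.24156006943299252 F [-1.5 -0.9  7.5] M [-0.24  0.43 -0.03]
shift [-0.001 -0.02   0.001] turn [ 0.003 -0.001  0.002] q [ 0.86  0.63 -1.17  1.77  0.63  1.17  0.41]
```

```bash
cat > ov.py <<'E'
from meas import *
m=CM('side');K,R,t=[np.array(m[k]) for k in('intrinsics','R','t')]
def pr(X): q=K@(R@np.array(X)+t); return q[:2]/q[2]
def over(f,box,k,tcp,hd,off,zs=True):
    x0,y0,x1,y1=box; im=cv2.resize(cv2.imread(f'pics/{f}.png')[y0:y1,x0:x1],None,fx=k,fy=k,interpolation=cv2.INTER_CUBIC)
    im=np.clip((im/255.)**.6*255,0,255).astype(np.uint8)
    h=np.radians(hd-180); n=np.array([np.cos(h),np.sin(h),0]); s=np.array([-n[1],n[0],0]); c=np.array(tcp)-[0,0,off]
    for z in(0,34):
        P=[((pr(c+n*a/1e3+s*b/1e3+[0,0,z/1e3])+.5-[x0,y0])*k-.5) for a,b in[(22,0),(14,11),(-22,11),(-22,-11),(14,-11)]]
        cv2.polylines(im,[np.round(P).astype(np.int32)],True,(0,0,255) if z else (0,255,0),1)
    return im
if __name__=='__main__':
    o=manip.get_obs(); p=o['position']; grab('side','side5')
    a=over('side3',(240,285,310,345),7,[.5062,.3512,.1275],-158.1,.005)
    b=over('side5',(230,180,280,240),6,p,142.4,.005)
    im=np.zeros((420,800,3),np.uint8); im[:,:490]=a; im[:360,495:795]=b; cv2.imwrite('pics/ov5.png',im)
E
python3 ov.py
```

```text
(no output)
```

View pics/ov5.png

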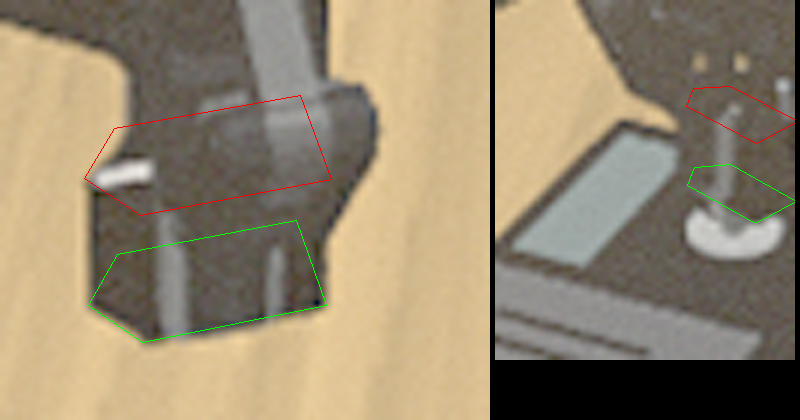

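The left overlay matches: the predicted bottom nose corner (90,305) and rear corner (326,305) coincide with the image, so the in-grip offset is about 0. Next I'll check the tick heading from the side view.

Run:
```python
from meas import *
g,inv=fine('side4',(255,205,285,228))
for cc in [(.5571,-.0175)]:
    v,u=np.nonzero(g<150); w=W('side',inv(np.c_[u,v]),.052)-np.array(cc); rr=np.hypot(*w.T); m=(rr>.006)&(rr<.0155)
    h=np.degrees(np.arctan2(w[m,1],w[m,0])); print(np.histogram(h,bins=np.arange(-180,181,15)))
    # mean grey by heading
v,u=np.mgrid[:g.shape[0],:g.shape[1]]; w=W('side',inv(np.c_[u.ravel(),v.ravel()]),.052)-[.5571,-.0175]; rr=np.hypot(*w.T);h=np.degrees(np.arctan2(w[:,1],w[:,0]));gg=g.ravel()
for f,cam,c,z in (('side4','side',(.5571,-.0175),1),('top0','top',(.5582,-.0167),1),('top1','top',(.5582,-.0167),1)):
    g,inv=fine(f,(255,205,285,228) if cam=='side' else (284,202,310,228)); v,u=np.mgrid[:g.shape[0],:g.shape[1]]
    w=W(cam,inv(np.c_[u.ravel(),v.ravel()]),.052)-c; rr=np.hypot(*w.T);h=np.degrees(np.arctan2(w[:,1],w[:,0]));gg=g.ravel().astype(int)
    print(f,[(a,int(gg[(rr>.008)&(rr<.014)&(abs(h-a)<3)].mean())) for a in range(-80,90,6) if ((rr>.008)&(rr<.014)&(abs(h-a)<3)).any()])
```

```text
(array([  0,   0,   5,  21,  70, 175, 181, 178, 176, 179,  53,   2,   0,
         0,   0,   0,   0,   0,   6,   1,   0,   0,   0,   0]), array([-180, -165, -150, -135, -120, -105,  -90,  -75,  -60,  -45,  -30,
        -15,    0,   15,   30,   45,   60,   75,   90,  105,  120,  135,
        150,  165,  180]))
side4 [(-80, 82), (-74, 85), (-68, 86), (-62, 93), (-56, 100), (-50, 101), (-44, 97), (-38, 102), (-32, 122), (-26, 148), (-20, 166), (-14, 173), (-8, 174), (-2, 172), (4, 171), (10, 170), (16, 169), (22, 169), (28, 169), (34, 169), (40, 169), (46, 169), (52, 169), (58, 169), (64, 169), (70, 168), (76, 170), (82, 172), (88, 171)]
top0 [(-80, 157), (-74, 158), (-68, 159), (-62, 159), (-56, 153), (-50, 136), (-44, 112), (-38, 100), (-32, 113), (-26, 138), (-20, 153), (-14, 157), (-8, 157), (-2, 155), (4, 154), (10, 153), (16, 153), (22, 152), (28, 153), (34, 154), (40, 156), (46, 157), (52, 158), (58, 159), (64, 158), (70, 159), (76, 159), (82, 159), (88, 159)]
top1 [(-80, 85), (-74, 84), (-68, 83), (-62, 83), (-56, 82), (-50, 83), (-44, 84), (-38, 84), (-32, 85), (-26, 87), (-20, 87), (-14, 88), (-8, 90), (-2, 91), (4, 92), (10, 93), (16, 94), (22, 96), (28, 97), (34, 98), (40, 99), (46, 100), (52, 100), (58, 101), (64, 102), (70, 102), (76, 103), (82, 104), (88, 105)]
```

Heading is confirmed at −38°, so the remaining error is lateral. I'll do a light-press circular search.

```bash
python3 -m pendant '{"offset":[[0.008,0,0],[0.008,0,0.006],[0,0,0.009],[-0.006,0,0.007],[-0.008,0,0],[-0.006,0,-0.007],[0,0,-0.009],[0.006,0,-0.007],[0.008,0,0],[0,0,0],[0,0,0]],"turn":[[0,0,0],[0,0,0],[0,0,0],[0,0,0],[0,0,0],[0,0,0],[0,0,0],[0,0,0],[0,0,0],[0,0,0],[0,0,0]]}' 0 110;  python3 st.py .557 -.0177 .079 142.4
```

```text
clock: 14.45
position: [0.5587, -0.0185, 0.0753]
ee_rot: [0.636, 0.313, -0.31, -0.634]
ft_force: [5.7, -2.2, 0.5]
grip_width: 0.234
[ 0.5587 -0.0185  0.0753] head 142.3 clock 14.45 grip 0.23432901236150008 F [ 5.7 -2.2  0.5] M [-0.67 -1.23  0.01]
shift [-0.002 -0.019  0.009] turn [ 0.006 -0.002  0.004] q [ 0.86  0.63 -1.17  1.77  0.63  1.17  0.41]
```

It dropped in: Fz is 0.5 N and the lateral force points along the nose. I'll ease towards the nose side and push down.

```bash
python3 -m pendant '{"offset":[[0,0,-0.006],[0,0.01,-0.008],[0,0.02,-0.008],[0,0.025,-0.008]],"turn":[[0,0,0],[0,0,0],[0,0,0],[0,0,0]]}';  python3 st.py .557 -.0177 .079 142.4
```

```text
clock: 14.95
position: [0.5593, -0.0188, 0.0701]
ee_rot: [0.635, 0.313, -0.31, -0.634]
ft_force: [-5.9, 0.9, 7.2]
grip_width: 0.242
[ 0.5593 -0.0188  0.0701] head 142.3 clock 14.95 grip 0.24186261650036114 F [-5.9  0.9  7.2] M [0.27 1.38 0.03]
shift [-0.002 -0.045  0.012] turn [ 0.004 -0.001  0.004] q [ 0.86  0.64 -1.17  1.77  0.64  1.16  0.41]
```

```bash
python3 -m pendant '{"offset":[[0,0.01,0.003],[0,0.02,0.004],[0,0.03,0.004],[0,0.03,0.004]],"turn":[[0,0,0],[0,0,0],[0,0,0],[0,0,0]]}';  python3 st.py .557 -.0177 .079 142.4
```

```text
clock: 15.45
position: [0.559, -0.0187, 0.0645]
ee_rot: [0.636, 0.313, -0.31, -0.634]
ft_force: [-3.4, -2.6, 9.5]
grip_width: 0.241
[ 0.559  -0.0187  0.0645] head 142.3 clock 15.45 grip 0.2412987046747966 F [-3.4 -2.6  9.5] M [-0.53  0.75  0.02]
shift [-0.002 -0.072  0.011] turn [ 0.006 -0.002  0.003] q [ 0.85  0.65 -1.16  1.78  0.65  1.16  0.4 ]
```

```bash
python3 -m pendant '{"offset":[[0,0.01,0],[0,0.02,0],[0,0.03,0],[0,0.03,0]],"turn":[[0,0,0],[0,0,0],[0,0,0],[0,0,0]]}';  python3 st.py .557 -.0177 .079 142.4
```

```text
clock: 15.95
position: [0.5592, -0.0188, 0.0605]
ee_rot: [0.636, 0.313, -0.311, -0.633]
ft_force: [-12.8, -3.3, 29.2]
grip_width: 0.239
[ 0.5592 -0.0188  0.0605] head 142.3 clock 15.95 grip 0.23923157715680013 F [-12.8  -3.3  29.2] M [-0.67  2.87 -0.01]
shift [-0.002 -0.093  0.012] turn [ 0.007 -0.002  0.002] q [ 0.85  0.65 -1.15  1.78  0.66  1.15  0.4 ]
```

Hard stop at TCP z=0.0605, which is the fully pressed height I expected. I'll relieve the lateral load a little and check visually.

```bash
python3 -m pendant '{"offset":[[-0.003,0.003,0.004],[-0.003,0.003,0.004],[-0.003,0.003,0.004]],"turn":[[0,0,0],[0,0,0],[0,0,0]]}';  python3 st.py .557 -.0177 .079 142.4
python3 - <<'E'
from ov import *
o=manip.get_obs(); grab('side','side6')
cv2.imwrite('pics/ov6.png',over('side6',(195,165,325,265),6,o['position'],142.4,.0055))
E
```

```text
clock: 16.32
position: [0.559, -0.0188, 0.0608]
ee_rot: [0.637, 0.313, -0.31, -0.633]
ft_force: [-2.8, -1.8, 12.9]
grip_width: 0.233
[ 0.559  -0.0188  0.0608] head 142.3 clock 16.325 grip 0.2333048896271687 F [-2.8 -1.8 12.9] M [-0.33  0.78 -0.01]
shift [-0.002 -0.091  0.011] turn [ 0.009 -0.002  0.002] q [ 0.85  0.65 -1.15  1.78  0.66  1.15  0.4 ]
```

View pics/ov6.png

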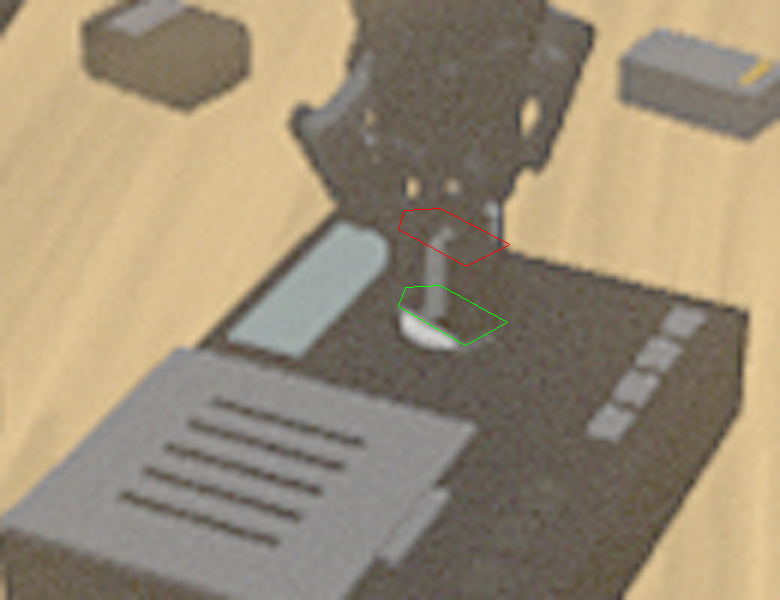

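```bash
python3 -m pendant '{"offset":[[-0.001,0.006,0.001],[-0.001,0.006,0.001],[-0.001,0.006,0.001],[-0.001,0.006,0.001]],"turn":[[0,0,0],[0,0,0],[0,0,0],[0,0,0]]}';  python3 st.py .557 -.0177 .079 142.4
```

```text
clock: 16.88
position: [0.5591, -0.0188, 0.0607]
ee_rot: [0.637, 0.313, -0.31, -0.632]
ft_force: [-6.2, -1.3, 16.7]
grip_width: 0.238
[ 0.5591 -0.0188  0.0607] head 142.3 clock 16.875 grip 0.2378682387352754 F [-6.2 -1.3 16.7] M [-0.37  1.53 -0.07]
shift [-0.002 -0.092  0.011] turn [ 0.01  -0.002  0.002] q [ 0.85  0.65 -1.15  1.78  0.66  1.15  0.4 ]
```

It is firmly against the stop at 16.7 N, against the spring's 8 N maximum, with the grip holding. Handing in.

```bash
python3 -c "
from workcell import manip
print(manip.hand_in()); o=manip.get_obs(); print(o['clock'],o['position'],o['ft_force'])"
```

```text
the job is handed in; nothing more can be done
None
the job is handed in; nothing more can be done
```

I shut the lid, put the knob on the shaft with its nose towards the flat, and handed in at about 17 s with the gripper still pressing it down. The hand-in reports no verdict.

- **Lid:** I pushed it shut with the closed fingers. They stopped at 55 mm height with 16 N, and the side view showed it flush, both then and at the end.
- **Fitting the knob:** The first two tries landed on top of the shaft. A light circular search then dropped the knob in, about 2 mm from where the cameras had put the shaft.
- **Final hold:** It stopped hard at a TCP height of 60.7 mm; I expected about 60.5 mm for fully on and fully pressed. The push was 16.7 N, against the spring's 8 N at the stop. The grip force was set to 110 N, and the nose was within about 1° of the measured tick.
- **Not checked directly:** Seating and press depth come from the height and force, because the knob is dark on dark in the last side view. About 6 N of sideways load remained at hand-in. It probably comes from the arm giving slightly under the push, as the lid press showed the same. I saw nothing on the desk get knocked, but I did not measure the other things again.

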